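Roll the slats of a facing panel home

ROBOT

A 6-joint arm with a two-finger parallel gripper is mounted at the origin on the work surface; the furniture and walls round the work are solid. World frame = base frame: x ahead of the robot, y to its left, z up, the work surface at z = 0. Lengths are in m, angles in rad, forces in N, time in s.
With the tool pointing down it reaches from about 0.375 to 0.975 m from the base axis. Payload 3.8 kg.
Tool frame: the origin (TCP) lies between the finger pads; the fingertips stand 8 mm ahead of it and the grasp point (between the pads) lies 11 mm behind it (ctrl.tips_ahead is the distance from the TCP to the fingertips, in m); z points along the fingers, y is the line along which they close (so a half turn about z gives the same grasp; the last joint's range is limited). The gripper opens to 85 mm and grips with 20 to 120 N. Pads are 22 mm wide; open, the fingers measure 114 mm over their backs; the gripper's body (76 mm by 85 mm) begins 54 mm behind the grasp point. The pads swing forward as they close: fully open they stand 13 mm farther back than shut.
Start: joints at [-1.372, 0.264, 1.604, -0, 1.274, -0.037], TCP at [0.158, -0.656, 0.219] pointing down, gripper open.
Joint ranges: [-2.63, 2.63], [-0.94, 2.18], [0.31, 2.57], [-1.31, 4.45], [0, 2.66], [-2.55, 2.55]. Speed limits (rad/s): [2.57, 2.57, 3.14, 3.14, 3.14, 3.14].

INTERFACE

Orientations are given as a rotation vector (axis times angle).
In Python, from bench import ctrl, snapshot, recognise, regions_of, spot_point gives the robot as it stands.
- The arm moves only by the tool servo_tool, never from a script. Its argument "deltas" is a list of rows, each a list of 4 numbers: the shift along the tool's x, y, z normalised to -1 to 1, where 1 is 0.5 m, then the turn about the tool's z normalised to -1 to 1, where 1 is 8 degrees. A call has 1 to 20 rows; each row shifts and turns the commanded pose from where the row before left it, along the tool's axes as they then stand; what a row does not reach is not made up. A row lasts 1/8 s, in which the tool goes at most 62.5 mm and 10.7 degrees, less where a joint would pass 70% of its speed; a pose out of reach is approached as far as the arm can. A call with a number of a shift or a turn outside -1 to 1 is refused whole. A call with a gripper value outside its range is refused whole. "claw" is the opening, from 0 (shut) to 1 (fully open), set as the call begins (left out, the last holds). The fingers move at their own pace and stop on an object; "force" is the grip in N (left out, the last holds). Time passes only in rows, so rows that do not move let the fingers close. It gives the time, the measured TCP pose, the force, the opening and the grip force at its end, in the units of the state.
- ctrl.get_obs(): the state, without advancing time (a new reading comes with each control period).
- snapshot(name): name is "side" or "top"; returns a dict with "frame" (420x560x3 uint8, red, green, blue), "depth" (420x560 float32, m along the optical axis (not along the pixel's ray), 0 where there is no reading), "camera_matrix" (3x3 intrinsics, pixels), "dist_coeffs" ([k1, k2, p1, p2, k3] as OpenCV has them; the pictures are not rectified), "R" (3x3) and "t" (3): a world point X has camera coordinates R X + t. Camera axes: x right, y down, z forward; pixel columns grow to the right and rows downward; lengths in m; the calibration is good to about 2 mm. A picture is of the moment at which its call begins.
- ctrl.sign_off(): hands the job in; it is judged then, once.
Trained networks look in a picture, given as the dict that the camera call returned (one of the last four; its "shot" number tells which), for a name from the list of things; names that differ only in an ending like _2 or _b are one class to them, and where a whole thing is asked for, a point or a joint stands for the part that bears it (a point fixed in the world has none). Each returns a list of dicts, best first, with "score" (0 to 1); they miss things now and then, are a little off and sometimes report something else, mostly with a low value. They report only what shows in the picture. A call takes as long as a camera call.
- recognise(picture, query): "location" ([column, row] as shares, 0 to 1, of the picture: columns of its width, rows of its height, amid what is visible of it).
- regions_of(picture, query): "region" (420x560 bool, what is visible of it) and "location" ([column, row] as shares, 0 to 1, of the picture: columns of its width, rows of its height, amid what is visible of it).
- spot_point(picture, query): "location" ([column, row] as shares, 0 to 1, of the picture: columns of its width, rows of its height: a listed point, or the origin of a listed thing).
The state is a dict: "time": time; "joints": joint angles; "qvel": joint speeds; "joint_torque": joint torques, N m; "ee_pos": TCP position; "ee_rot": TCP orientation; "contact_force": force on the tool from outside, world axes, zero at the start; "torque": the same for the moment, N m; "width": finger opening in m; "grip_force": force on a finger pad.
Only numpy, scipy, OpenCV 4.12 (cv2) and the standard library are available. Lean on these libraries where they do the work, as an engineer would, in place of code of your own. Each camera call takes 0.05 s, during which the arm holds its last target. There are 200 camera calls.

TASK

Take the hand roller out of its holder and roll it along the whole row of slats on the slat panel, from one end to the other, pressing down firmly and steadily (about 15 N, never more than 25 N) so that every slat is pushed fully home, flush with the end rails. Then hang the roller back upright in its holder, plate flat on the rim. Push the slats down with the rolling wheel only, and leave the two jars and the sanding block alone.

Things in the scene. Friction and masses are not known exactly. Their poses are not given: they have to be found in the camera images.
- panel: The slat panel, fixed to the bench. Origin at bench level under its middle, y along the row of slats, x across. A steel bracket (130 x 80 mm, cheeks up to 44 mm high beside the board) holds a plywood board 90 (x) x 226 (y) x 12 mm on a clamped bolt; on it a row along y of 7 light wooden slats, 70 (x) x 26.5 (y) x 8 mm, 28 mm apart, between two dark end rails at y = -106 and 106 mm
- panel_home (a point): Nominal middle of the home slats' tops, 46 mm above the panel's origin. Slats start up to 4 mm proud on tight push-fit studs; fully home = flush with the rails, a hard stop. A slat moves at about 8 N and stays where pushed. The board was clamped untrue: its middle is up to 5 mm over or under this and it slopes up to 0.055 rad along y. No given pose tells that; it does not yield
- slat0 (a joint): how far slat 0 has been pushed down, in m: 0 = 4 mm proud, 0.004 = fully home. Slat 0 is centred -84 mm along the panel's y axis from the panel's origin
- slat1 (a joint): how far slat 1 has been pushed down, in m: 0 = 4 mm proud, 0.004 = fully home. Slat 1 is centred -56 mm along the panel's y axis from the panel's origin
- slat2 (a joint): how far slat 2 has been pushed down, in m: 0 = 4 mm proud, 0.004 = fully home. Slat 2 is centred -28 mm along the panel's y axis from the panel's origin
- slat3 (a joint): how far slat 3 has been pushed down, in m: 0 = 4 mm proud, 0.004 = fully home. Slat 3 is centred 0 mm along the panel's y axis from the panel's origin
- slat4 (a joint): how far slat 4 has been pushed down, in m: 0 = 4 mm proud, 0.004 = fully home. Slat 4 is centred 28 mm along the panel's y axis from the panel's origin
- slat5 (a joint): how far slat 5 has been pushed down, in m: 0 = 4 mm proud, 0.004 = fully home. Slat 5 is centred 56 mm along the panel's y axis from the panel's origin
- slat6 (a joint): how far slat 6 has been pushed down, in m: 0 = 4 mm proud, 0.004 = fully home. Slat 6 is centred 84 mm along the panel's y axis from the panel's origin
- roller_grip (a point): Middle of the hand roller's upright wooden handle, 28 x 28 mm, 62 mm tall (48 to 110 mm above the underside of its wheel; this point 80 mm above it). The axle lies along x of this frame, so the roller rolls along its y. Whole roller 0.3 to 0.5 kg
- roller_foot (a point): Lowest point of the roller's rubber wheel (36 mm diameter, 44 mm wide), straight under the handle. Above it: a fork; a flat metal guard plate 80 (x) x 62 (y) mm, 42 to 48 mm above this point; a collar 34 x 34 mm, up to 53 mm above this point; then the handle
- roller_wheel (a joint): angle in rad through which the wheel has turned in its fork since the start (18 mm of rolling per rad, either sign)
- holder: The roller's holder, a dark steel sleeve fixed to the bench, origin at bench level in its middle. Outside 76 (x) x 58 (y) mm, opening 64 (x) x 46 (y) mm, rim 47 mm high, open down to the bench, a low screw tab on each x side. The roller hangs upright in it, axle along x either way round
- holder_rim (a point): Middle of the holder's opening at rim height, 47 mm above the bench. With the roller home, its guard plate rests flat on the rim, wheel and fork (61 x 36 mm) inside, the wheel 5 mm off the bench and roller_grip 38 mm above this point
- jar_white: bystander: white jar with black lid, 62 mm across, 85 mm tall, origin at its underside
- sanding_block: bystander: black sanding block, 120 x 64 x 30 mm, origin at its underside
- screw_jar: bystander: clear glass jar of screws, 70 mm across, 80 mm tall, origin at its underside

How it is judged:
By the outcome, as a careful person would: the job done as asked, in the order asked, and still so for the second after the job is handed in, with the robot touching nothing.
It also fails if it takes over 72 s, if anything falls off the work surface, if the arm or the gripper's body presses on something with over 40 N, if the wrist force passes 120 N, or if a joint passes its speed limit or range.

## Working session

There is one attempt and no reset: what is moved stays moved. The work goes in short steps, Python scripts to look and compute and a tool call to move; the robot and the scene stay as the last step left them, time stands still between calls to the robot, and variables do not carry over. Pictures are saved under pics/ and viewed, at most 10 in all, crops included, and the job is handed in when it is done.

Besides the shell and the picture viewer there is one more tool, called after "Request:" by a JSON object that holds its "fn" and its "kwargs". servo_tool: Moves the arm, as the interface text tells. Scaled input: -1 to 1 covers 0.5 m each way for a shift and 8 degrees each way for a turn. Its arguments: {"type":"object","properties":{"deltas":{"type":"array"},"claw":{"type":"number"},"force":{"type":"number"}},"required":["deltas"]}

```bash
mkdir -p pics; ls
cat > h.py <<'E'
import numpy as np, cv2
from bench import ctrl, snapshot, recognise, regions_of, spot_point
def cloud(s):
    d=s["depth"];h,w=d.shape
    u,v=np.meshgrid(np.arange(w),np.arange(h))
    p=cv2.undistortPoints(np.stack([u,v],-1).reshape(-1,1,2).astype(float),s["camera_matrix"],s["dist_coeffs"]).reshape(h,w,2)
    c=np.dstack([p*d[...,None],d])
    X=(c-s["t"])@s["R"]
    X[d==0]=np.nan
    return X
def atz(s,loc,z):
    uv=np.array(loc)*[560,420]
    p=cv2.undistortPoints(uv.reshape(1,1,2).astype(float),s["camera_matrix"],s["dist_coeffs"]).reshape(2)
    r=s["R"].T@np.array([p[0],p[1],1]);o=-s["R"].T@s["t"]
    return o+r*(z-o[2])/r[2]
E
python3 - <<'E'
from h import *
o=ctrl.get_obs();print({k:np.round(v,3) for k,v in o.items()},ctrl.tips_ahead)
ims=[]
for n in("top","side"):
    s=snapshot(n);X=cloud(s);ims.append(s["frame"][...,::-1])
    print(n,"cam",np.round(-s["R"].T@s["t"],3))
    for q,z in(("panel",0),("panel_home",.046),("roller_grip",.085),("holder_rim",.047),("jar_white",0),("sanding_block",0),("screw_jar",0)):
        r=spot_point(s,q)
        for a in r[:2]: print(q,round(a["score"],2),np.round(np.array(a["location"])*[560,420]),np.round(atz(s,a["location"],z),3))
    for q in("panel","roller_grip","holder"):
        for a in regions_of(s,q)[:1]:
            m=a["region"]; P=X[m];P=P[~np.isnan(P[:,0])]; print("reg",q,round(a["score"],2),m.sum(),np.round(np.percentile(P,[2,50,98],axis=0),3).tolist())
cv2.imwrite("pics/a.png",np.vstack(ims)[:, :] if 0 else ims[0]);cv2.imwrite("pics/b.png",ims[1])
E
```

```text
pics
{'time': np.float64(0.0), 'joints': array([-1.372,  0.265,  1.605,  0.   ,  1.274, -0.037]), 'qvel': array([ 0.   ,  0.001, -0.   , -0.001, -0.003,  0.   ]), 'joint_torque': array([-0.0000e+00, -5.1511e+01, -3.6732e+01, -0.0000e+00,  1.3000e-02,
       -0.0000e+00]), 'ee_pos': array([ 0.158, -0.656,  0.218]), 'ee_rot': array([-3.118, -0.369,  0.   ]), 'contact_force': array([-0.057,  0.999,  0.686]), 'torque': array([-0.034,  0.024,  0.025]), 'grip_force': np.float64(0.0), 'width': np.float64(0.085)} 0.008
top cam [ 0.392 -0.029  0.972]
panel 0.72 [228. 211.] [0.564 0.103 0.   ]
panel_home 0.82 [232. 204.] [0.571 0.089 0.046]
panel_home 0.58 [365. 195.] [ 0.584 -0.202  0.046]
roller_grip 0.83 [366. 195.] [ 0.575 -0.196  0.085]
jar_white 0.83 [299. 162.] [ 0.675 -0.061  0.   ]
jar_white 0.25 [231. 207.] [0.572 0.097 0.   ]
sanding_block 0.86 [246. 286.] [0.394 0.064 0.   ]
screw_jar 0.9 [189. 165.] [0.675 0.194 0.   ]
reg panel 0.85 4728 [[0.51, -0.015, 0.006], [0.563, 0.09, 0.051], [0.621, 0.198, 0.059]]
reg roller_grip 0.88 1024 [[0.537, -0.224, 0.05], [0.569, -0.186, 0.055], [0.615, -0.156, 0.117]]
reg holder 0.74 230 [[0.519, -0.198, 0.0], [0.533, -0.176, 0.005], [0.547, -0.156, 0.035]]
side cam [ 0.25  -0.815  0.416]
panel 0.84 [275. 220.] [0.564 0.099 0.   ]
panel_home 0.94 [277. 205.] [0.562 0.084 0.046]
roller_grip 0.69 [333. 237.] [ 0.571 -0.193  0.085]
holder_rim 0.88 [333. 257.] [ 0.571 -0.198  0.047]
jar_white 0.66 [345. 242.] [ 0.666 -0.067  0.   ]
screw_jar 0.63 [302. 202.] [0.671 0.191 0.   ]
reg panel 0.83 1703 [[0.517, -0.024, 0.002], [0.556, 0.051, 0.048], [0.622, 0.197, 0.055]]
reg roller_grip 0.62 1247 [[0.535, -0.231, 0.047], [0.569, -0.206, 0.055], [0.612, -0.164, 0.113]]
reg holder 0.74 1209 [[0.522, -0.232, -0.0], [0.562, -0.218, 0.017], [0.627, -0.167, 0.044]]
```

View pics/a.png

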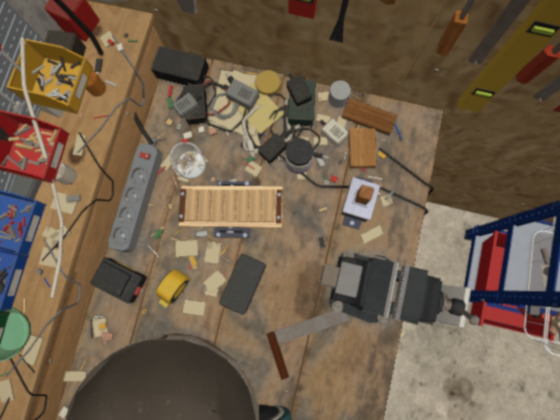

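View pics/b.png

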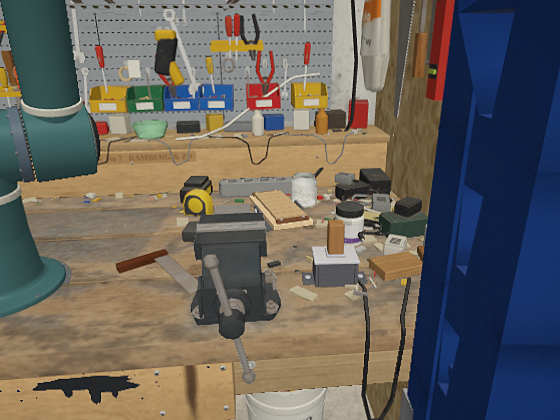

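The top view shows the panel at (231,206) with its slats running along image columns. The roller is at (362,198), and the vise at (385,290) is an obstacle. The side view confirms the roller is upright in its holder at (335,250).

Run:
```python
from h import *
def rect(P,t):
    (c,wh,a)=cv2.minAreaRect((P[:,:2]*1000).astype(np.float32)); print(t,len(P),"c",np.round(c,1),"wh",np.round(wh,1),"ang",round(a,1))
for n in("top","side"):
    S=[snapshot(n) for _ in range(4)]
    s=S[-1]; X=np.nanmedian([cloud(a) for a in S],0)
    m=regions_of(s,"panel")[0]["region"];P=X[m];P=P[~np.isnan(P[:,0])]
    T=P[P[:,2]>.044]; 
    A=np.c_[T[:,:2]-[.565,.092],np.ones(len(T))];k=np.ones(len(T),bool)
    for i in range(5):
        c=np.linalg.lstsq(A[k],T[k,2],rcond=None)[0];r=T[:,2]-A@c;k=abs(r)<.004
    print(n,"plane",np.round(c,4),"std",r[k].std().round(4),k.sum());rect(T[k],"panel top")
    if n=="top":
        hsv=cv2.cvtColor(s["frame"],cv2.COLOR_RGB2HSV)
        # profile along y
        for y in np.arange(-.03,.22,.01):
            q=T[(abs(T[:,1]-y)<.005)&(abs(T[:,0]-.565)<.03)]
            if len(q):print(round(y,3),np.round(np.median(q[:,2])*1000,1),len(q),end="; ")
        print()
    R=X[150:300,300:420].reshape(-1,3);R=R[~np.isnan(R[:,0])]
    R=R[(abs(R[:,0]-.57)<.06)&(abs(R[:,1]+.193)<.06)]
    print("z hist",np.histogram(R[:,2]*1000,np.arange(-5,130,5))[0])
    pl=R[(R[:,2]>.044)&(R[:,2]<.06)];rect(pl,"plate");print(np.median(pl[:,2]))
    hd=R[(R[:,2]>.062)];rect(hd,"handle")
    rect(R[R[:,2]>.109],"htop")
    cv2.imwrite(f"pics/c_{n}.png",cv2.resize(s["frame"][140:260,160:400] if n=="top" else s["frame"][180:300,230:400],None,fx=3,fy=3,interpolation=cv2.INTER_CUBIC)[...,::-1])
```

```text
top plane [-0.0011 -0.047   0.0531] std 0.0014 3055
panel top 3055 c [568.3  93.3] wh [221.3  73.3] ang 87.5
-0.02 53.4 54; -0.01 54.5 138; 0.0 57.2 129; 0.01 56.9 121; 0.02 56.5 124; 0.03 56.4 134; 0.04 56.2 121; 0.05 55.6 132; 0.06 55.3 116; 0.07 55.1 136; 0.08 54.3 130; 0.09 53.7 108; 0.1 53.5 135; 0.11 52.4 104; 0.12 52.2 137; 0.13 51.6 111; 0.14 51.0 127; 0.15 50.9 135; 0.16 50.3 105; 0.17 49.6 134; 0.18 49.1 111; 0.19 48.0 95; 0.2 45.3 102; 
z hist [430 977 203  23  15  12  11  10  13   2   2 692  79  13   7   9  10   7
  13   8  10  11  10  92  96   0]
plate 773 c [ 576.1 -190.8] wh [62.3 80.6] ang 70.8
0.05351108868350396
handle 281 c [ 575.9 -190.7] wh [28.  28.2] ang 71.0
htop 188 c [ 576.  -190.8] wh [27.8 28. ] ang 71.0
side plane [ 0.0061 -0.0349  0.0501] std 0.0013 921
panel top 921 c [567.5  81.5] wh [209.1  72. ] ang 86.7
z hist [647 468 127 111 112 112 112 109 108 105 111 508  73  47  41  46  42  44
  45  44  50  44  48 105   0   0]
plate 702 c [ 574.7 -195.4] wh [61.  79.9] ang 71.8
0.05087455324166659
handle 539 c [ 574.9 -195.9] wh [26.3 28.2] ang 71.5
htop 114 c [ 574.7 -195.5] wh [25.6 26.5] ang 71.6
```

View pics/c_top.png

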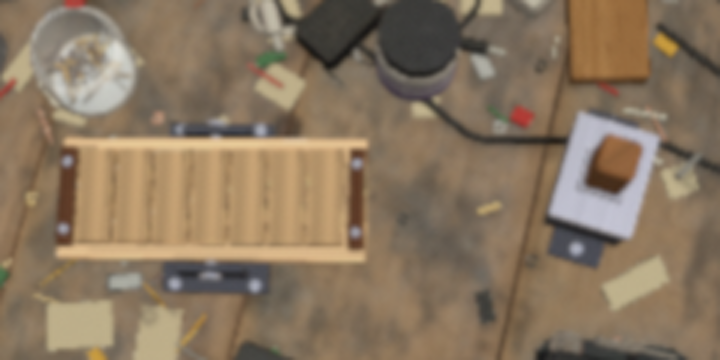

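The close-up shows the panel running nearly along world y. The roller plate's long side is about -19° from world x, with the handle at (612,165) in the crop. Next I check the heights along my path.

Run:
```python
from h import *
xs=np.arange(-.05,.95,.05);ys=np.arange(.3,-.85,-.05)
Xs={n:cloud(snapshot(n)) for n in("top","side")}
for n in Xs:
    P=Xs[n].reshape(-1,3);P=P[~np.isnan(P[:,0])]
    print(n,"rows x, cols y(cm):",np.round(ys*100).astype(int).tolist())
    for x in xs[::-1]:
        print("%4.2f"%x," ".join("%4s"%(int(round(np.percentile(q,97)*100)) if len(q:=P[(abs(P[:,0]-x)<.025)&(abs(P[:,1]-y)<.025)][:,2])>2 else ".") for y in ys))
```

```text
top rows x, cols y(cm): [30, 25, 20, 15, 10, 5, 0, -5, -10, -15, -20, -25, -30, -35, -40, -45, -50, -55, -60, -65, -70, -75, -80]
0.90   16   15    6   26    2   24   25   25   29   30    .    .    .    .    .    .    .    .    .    .    .    .    .
0.85   15   15    5    5    4    4    3   34   34   34   31   34   35   20    .    .    .    .    .    .    .    .    .
0.80   15    1    7    7    3    4    2    8    8    5   38    2   40   41   39    1   32    .    .    .    .    .    .
0.75   16    1    6    4    1    3    3    5    5    3    2    2    2   43   44   40   26   23   14    5   -2    .    .
0.70   15    4    8    7    0    3    4    9    9    3    2    2    0    0    0    .    .   19    .  -89   -6  -12  -20
0.65   14    4    8    8    1    1    1    9    9    1    2    2    1    1    .    .    .    .  -89  -89  -89  -89  -89
0.60    5    0    5    5    6    6    6    0    1    5   12    5    1    1    .    .    .    .  -89  -89  -89  -89  -23
0.55    4    0    5    5    6    6    6    0    1    6   12    1    1    1    .    .    .    .  -89  -89  -89  -89  -22
0.50    4 
[... 3262 characters left out ...]
   0    0    0   39   46    0    0    0    0    .    .    .    .    .    .    .    .    .    .    .
0.15    0    0    0    0    0    0   32   46    0    0    0    0    .    .    .    .    .    .    .    .    .    .    .
0.10    0    0    0    0    0   26   36   45    0    0    0    0    .    .    .    .    .    .    .    .    .    .    .
0.05    0    0    0    0    1    2   31   26    1    0    0    .    .    .    .    .    .    .    .    .    .    .    .
0.00    0    0    0    .    .    .    .    4    2   -8    .    .    .    .    .    .    .    .    .    .    .    .    .
-0.05    .    .    .    .    .    .    .    .    .    .    .    .    .    .    .    .    .    .    .    .    .    .    .
```

Request:
{"fn": "servo_tool", "kwargs": {"deltas": [[0,0,-0.06,0.8],[0,0,-0.06,0.8],[0,0,-0.04,0.8],[0,0,0,0.8],[0,0,0,0.86],[0,0,0,0]], "claw": 1, "force": 100}}

```text
time: 2.45
ee_pos: [0.1577, -0.6563, 0.299]
ee_rot: [3.099, -0.516, 0.0]
contact_force: [0.3, 0.5, -0.2]
width: 0.0856
grip_force: 0.0
```

```bash
cat >> h.py <<'E'
from scipy.spatial.transform import Rotation as Ro
def go(target,yaw_y=None,o=None):
    """print normalised shift from current pose to target, and turn (units) to bring tool y to world angle yaw_y"""
    o=o or ctrl.get_obs();R=Ro.from_rotvec(o["ee_rot"]).as_matrix()
    d=R.T@(np.array(target)-o["ee_pos"])
    a=np.degrees(np.arctan2(R[1,1],R[0,1]))
    print("t",round(o["time"],2),"pos",np.round(o["ee_pos"],4),"yawy",round(a,2),"zdir",np.round(R[:,2],3),"F",np.round(o["contact_force"],1),"w",round(o["width"],4),"units",np.round(d/.5,4), "turn", None if yaw_y is None else round(((a-yaw_y+180)%360-180)/8,3))
E
python3 -c "
from h import *
go([.5755,-.193,.30],-109)"
```

```text
t 2.45 pos [ 0.1577 -0.6563  0.299 ] yawy -108.9 zdir [ 0. -0. -1.] F [ 0.3  0.5 -0.2] w 0.0856 units [ 0.4905 -1.1473 -0.002 ] turn 0.013
```

Request:
{"fn": "servo_tool", "kwargs": {"deltas": [[0.031,-0.072,0,0],[0.031,-0.072,0,0],[0.031,-0.072,0,0],[0.031,-0.072,0,0],[0.031,-0.072,0,0],[0.031,-0.072,0,0],[0.031,-0.072,0,0],[0.031,-0.072,0,0],[0.031,-0.072,0,0],[0.031,-0.072,0,0],[0.031,-0.072,0,0],[0.031,-0.072,0,0],[0.031,-0.072,0,0],[0.031,-0.072,0,0],[0.031,-0.072,0,0],[0.025,-0.067,0,0],[0,0,0,0]]}}

```text
time: 4.58
ee_pos: [0.577, -0.1916, 0.2986]
ee_rot: [-3.099, 0.509, 0.0]
contact_force: [-1.2, 0.1, 1.0]
width: 0.0852
grip_force: 0.0
```

Run:
```python
from h import *
go([.5755,-.193,.115],-109)
s=snapshot("top");X=cloud(s)
cv2.imwrite("pics/d.png",cv2.resize(s["frame"][120:260,280:440],None,fx=4,fy=4)[...,::-1])
```

```text
t 4.58 pos [ 0.577  -0.1916  0.2986] yawy -108.66 zdir [-0.     0.001 -1.   ] F [-1.2  0.1  1. ] w 0.0852 units [-0.0018  0.0037  0.3673] turn 0.043
```

Request:
{"fn": "servo_tool", "kwargs": {"deltas": [[-0.001,0.003,0.06,0.04],[0,0,0.06,0],[0,0,0.06,0],[0,0,0.06,0],[0,0,0.06,0],[0,0,0.06,0],[0,0,0.05,0],[0,0,0.035,0],[0,0,0,0]]}}

```text
time: 5.75
ee_pos: [0.5733, -0.1951, 0.075]
ee_rot: [-3.097, 0.527, 0.005]
contact_force: [0.5, -0.3, 0.1]
width: 0.0857
grip_force: 0.0
```

Request:
{"fn": "servo_tool", "kwargs": {"deltas": [[0,0,0,0],[0,0,0,0],[0,0,0,0],[0,0,0,0],[0,0,0,0],[0,0,0,0]], "claw": 0, "force": 80}}

```text
time: 6.5
ee_pos: [0.5757, -0.1948, 0.0777]
ee_rot: [-3.097, 0.526, -0.003]
contact_force: [-0.8, 2.4, 6.7]
width: 0.0265
grip_force: 79.1
```

Run:
```python
from h import *
go([.5755,-.193,.3],-109)
s=snapshot("side")
cv2.imwrite("pics/e.png",cv2.resize(s["frame"][160:310,250:430],None,fx=4,fy=4)[...,::-1])
```

```text
t 6.5 pos [ 0.5757 -0.1948  0.0777] yawy -109.28 zdir [ 0.002 -0.    -1.   ] F [-0.8  2.4  6.7] w 0.0265 units [-0.0008 -0.0034 -0.4447] turn -0.035
```

View pics/e.png

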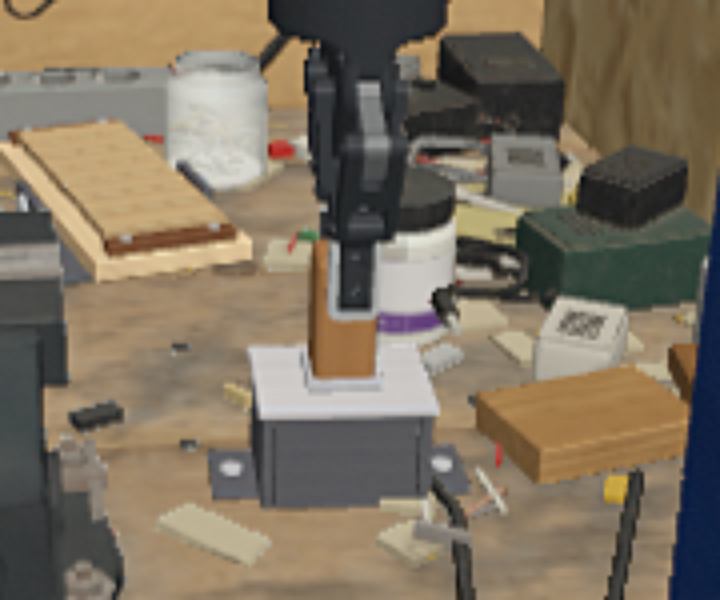

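The gripper holds the handle, with the plate still flat on the rim at about (343,385) in the crop. I take an averaged home reference for the return.

```bash
cat >> h.py <<'E'
def avg(n=6):
    L=[]
    for i in range(n): snapshot("top");L.append(ctrl.get_obs())
    return {k:np.mean([l[k] for l in L],0) for k in L[0]},np.std([l["ee_pos"] for l in L],0)
E
python3 - <<'E'
from h import *
o,s=avg();print(s.round(4));go([.5755,-.193,.2],-109,o)
E
```

```text
[0. 0. 0.]
t 6.72 pos [ 0.5757 -0.1948  0.0777] yawy -118.34 zdir [ 0.146  0.854 -0.5  ] F [-0.3  2.4  5.5] w 0.0266 units [-0.0365 -0.2105 -0.1193] turn -1.167
```

Request:
{"fn": "servo_tool", "kwargs": {"deltas": [[0,0,-0.02,0],[0,0,-0.04,0],[0,0,-0.06,0],[0,0,-0.06,0],[0,0,-0.06,0],[0,0,0,0],[0,0,0,0]]}}

```text
time: 7.72
ee_pos: [0.5741, -0.1947, 0.1957]
ee_rot: [-3.097, 0.526, 0.002]
contact_force: [-0.3, -0.1, -4.7]
width: 0.0266
grip_force: 79.2
```

Run:
```python
from h import *
o,s=avg(4);print(s.round(4));go([.564,.09,.2],-92.5,o)
s=snapshot("side");X=cloud(s)
im=s["frame"][150:300,230:430]
cv2.imwrite("pics/f.png",cv2.resize(im,None,fx=4,fy=4)[...,::-1])
```

```text
[0.0001 0.     0.0002]
t 7.85 pos [ 0.5736 -0.1944  0.1945] yawy -109.29 zdir [-0.003  0.001 -1.   ] F [ 0.3  0.4 -3.8] w 0.0264 units [-0.2061 -0.5306 -0.0103] turn -2.099
```

View pics/f.png

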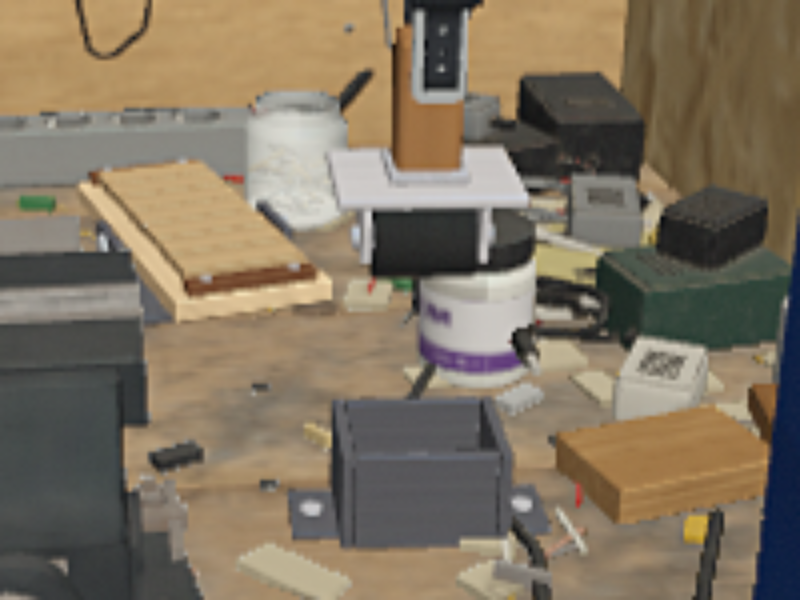

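The roller hangs upright in the grip, clear of the holder at (430,470) in the crop. I turn it to the panel and move above the near rail.

Request:
{"fn": "servo_tool", "kwargs": {"deltas": [[0,0,0,-0.7],[0,0,0,-0.7],[0,0,0,-0.7],[-0.005,-0.04,0,0],[-0.005,-0.05,0,0],[-0.005,-0.06,0,0],[-0.005,-0.06,0,0],[-0.005,-0.06,0,0],[-0.005,-0.05,0,0],[-0.005,-0.03,0,0],[-0.003,-0.014,0,0],[0,0,0,0],[0,0,0,0],[0,0,0,0]]}}

```text
time: 9.72
ee_pos: [0.5639, -0.0129, 0.1965]
ee_rot: [3.141, -0.07, -0.0]
contact_force: [0.4, -0.5, -3.6]
width: 0.0268
grip_force: 79.4
```

Run:
```python
from h import *
go([.5625,-.012,.127],-92.5)
L=[]
for n in("top","side"):
    s=snapshot(n)
    r=s["frame"][130:250,160:400] if n=="top" else s["frame"][140:260,200:440]
    L.append(cv2.resize(r,None,fx=2.5,fy=2.5))
cv2.imwrite("pics/g.png",np.vstack(L)[...,::-1])
print(ctrl.get_obs()["contact_force"])
```

```text
t 9.72 pos [ 0.5639 -0.0129  0.1965] yawy -92.55 zdir [-0. -0. -1.] F [ 0.4 -0.5 -3.6] w 0.0268 units [-0.0028 -0.0018  0.139 ] turn -0.007
[ 0.1222298   0.49172944 -2.69104245]
```

View pics/g.png

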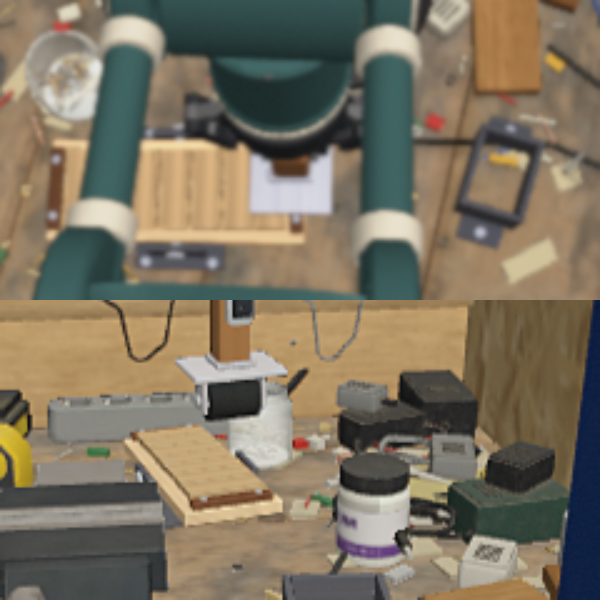

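Request:
{"fn": "servo_tool", "kwargs": {"deltas": [[-0.002,-0.002,0.04,0],[0,0,0.04,0],[0,0,0.03,0],[0,0,0.014,0],[0,0,0,0],[0,0,0,0]]}}

```text
time: 10.58
ee_pos: [0.5635, -0.0112, 0.1352]
ee_rot: [3.141, -0.068, 0.002]
contact_force: [0.1, -0.8, -3.2]
width: 0.0266
grip_force: 79.4
```

Request:
{"fn": "servo_tool", "kwargs": {"deltas": [[0,0,0.004,0],[0,0,0.004,0],[0,0,0,0]]}}

```text
time: 10.95
ee_pos: [0.5627, -0.0112, 0.1304]
ee_rot: [-3.141, 0.068, 0.0]
contact_force: [-0.5, -0.2, -3.4]
width: 0.0269
grip_force: 79.4
```

Request:
{"fn": "servo_tool", "kwargs": {"deltas": [[0,0,0.002,0],[0,0,0.002,0],[0,0,0,0]]}}

```text
time: 11.32
ee_pos: [0.5628, -0.0112, 0.1285]
ee_rot: [3.141, -0.068, 0.0]
contact_force: [0.6, -0.6, -3.2]
width: 0.0264
grip_force: 79.6
```

Request:
{"fn": "servo_tool", "kwargs": {"deltas": [[0,0,0.002,0],[0,0,0.002,0],[0,0,0,0]]}}

```text
time: 11.7
ee_pos: [0.5632, -0.0118, 0.1274]
ee_rot: [3.14, -0.068, 0.001]
contact_force: [-2.9, -3.0, 4.4]
width: 0.0267
grip_force: 80.5
```

Request:
{"fn": "servo_tool", "kwargs": {"deltas": [[0,0,0.002,0],[0,0,0.002,0],[0,0,0,0]]}}

```text
time: 12.08
ee_pos: [0.5634, -0.0116, 0.1262]
ee_rot: [3.14, -0.068, 0.002]
contact_force: [-4.0, -3.4, 10.1]
width: 0.0262
grip_force: 81.4
```

Request:
{"fn": "servo_tool", "kwargs": {"deltas": [[0,-0.006,0.0012,0],[0,-0.006,0.0003,0],[0,-0.006,0.0003,0],[0,-0.006,0.0003,0],[0,-0.006,0.0003,0]]}}

```text
time: 12.7
ee_pos: [0.5642, 0.0047, 0.1254]
ee_rot: [-3.139, 0.069, -0.003]
contact_force: [-4.1, 0.9, 10.7]
width: 0.0264
grip_force: 81.4
```

Request:
{"fn": "servo_tool", "kwargs": {"deltas": [[0,-0.006,0.0003,0],[0,-0.006,0.0003,0],[0,-0.006,0.0003,0],[0,-0.006,0.0003,0],[0,-0.006,0.0003,0]]}}

```text
time: 13.32
ee_pos: [0.5649, 0.0183, 0.1248]
ee_rot: [3.14, -0.068, 0.003]
contact_force: [-4.7, -2.0, 12.5]
width: 0.0266
grip_force: 81.4
```

Request:
{"fn": "servo_tool", "kwargs": {"deltas": [[-0.001,-0.006,0.0003,0],[-0.001,-0.006,0.0003,0],[0,-0.006,0.0003,0],[0,-0.006,0.0002,0],[0,-0.006,0.0003,0],[0,-0.006,0.0002,0],[0,-0.006,0.0003,0],[0,-0.006,0.0002,0]]}}

```text
time: 14.32
ee_pos: [0.5656, 0.0419, 0.1238]
ee_rot: [3.139, -0.067, 0.005]
contact_force: [-2.2, -6.0, 11.4]
width: 0.0269
grip_force: 81.3
```

Request:
{"fn": "servo_tool", "kwargs": {"deltas": [[0,-0.006,0.0003,0],[0,-0.006,0.0003,0],[0,-0.006,0.0003,0],[0,-0.006,0.0002,0],[0,-0.006,0.0003,0],[0,-0.006,0.0002,0],[0,-0.006,0.0003,0],[0,-0.006,0.0002,0]]}}

```text
time: 15.32
ee_pos: [0.5667, 0.0678, 0.1226]
ee_rot: [-3.139, 0.069, -0.005]
contact_force: [-2.1, -1.4, 11.0]
width: 0.0267
grip_force: 81.3
```

Request:
{"fn": "servo_tool", "kwargs": {"deltas": [[0,-0.006,0.0006,0],[0,-0.006,0.0004,0],[0,-0.006,0.0003,0],[0,-0.006,0.0003,0],[0,-0.006,0.0003,0],[0,-0.006,0.0002,0],[0,-0.006,0.0003,0],[0,-0.006,0.0003,0]]}}

```text
time: 16.32
ee_pos: [0.5679, 0.092, 0.1215]
ee_rot: [-3.139, 0.069, -0.006]
contact_force: [-2.4, -0.3, 10.3]
width: 0.0267
grip_force: 81.2
```

Request:
{"fn": "servo_tool", "kwargs": {"deltas": [[0,-0.006,0.0003,0],[0,-0.006,0.0003,0],[0,-0.006,0.0003,0],[0,-0.006,0.0003,0],[0,-0.006,0.0003,0],[0,-0.006,0.0002,0],[0,-0.006,0.0003,0],[0,-0.006,0.0003,0]]}}

```text
time: 17.32
ee_pos: [0.569, 0.1161, 0.1204]
ee_rot: [-3.138, 0.069, -0.006]
contact_force: [-1.9, 1.2, 9.8]
width: 0.0266
grip_force: 81.2
```

Request:
{"fn": "servo_tool", "kwargs": {"deltas": [[0,-0.006,0.0003,0],[0,-0.006,0.0003,0],[0,-0.006,0.0003,0],[0,-0.006,0.0003,0],[0,-0.006,0.0003,0],[0,-0.006,0.0002,0],[0,-0.006,0.0003,0],[0,-0.006,0.0003,0]]}}

```text
time: 18.32
ee_pos: [0.5701, 0.1401, 0.1193]
ee_rot: [-3.138, 0.069, -0.006]
contact_force: [-1.3, -0.8, 9.5]
width: 0.0263
grip_force: 81.2
```

Request:
{"fn": "servo_tool", "kwargs": {"deltas": [[0,-0.006,0.0008,0],[0,-0.006,0.0008,0],[0,-0.006,0.0006,0],[0,-0.006,0.0003,0],[0,-0.006,0.0003,0],[0,-0.006,0.0003,0],[0,-0.006,0.0003,0],[0,-0.006,0.0003,0]]}}

```text
time: 19.32
ee_pos: [0.5713, 0.1641, 0.1181]
ee_rot: [-3.138, 0.069, -0.007]
contact_force: [-1.6, 0.4, 12.6]
width: 0.0268
grip_force: 81.5
```

Request:
{"fn": "servo_tool", "kwargs": {"deltas": [[0,-0.006,0.0003,0],[0,-0.006,0.0003,0],[0,-0.006,0.0003,0],[0,-0.006,0.0003,0],[0,-0.006,0.0003,0],[0,-0.006,0.0003,0],[0,-0.006,0.0003,0]]}}

```text
time: 20.2
ee_pos: [0.5722, 0.1855, 0.1171]
ee_rot: [-3.137, 0.069, -0.007]
contact_force: [-1.7, -0.2, 12.4]
width: 0.0265
grip_force: 81.5
```

Request:
{"fn": "servo_tool", "kwargs": {"deltas": [[0,-0.006,0.0003,0],[0,-0.006,0.0003,0],[0,-0.006,0.0003,0],[0,-0.005,0.0003,0],[0,0,0,0]]}}

```text
time: 20.82
ee_pos: [0.5728, 0.1974, 0.1166]
ee_rot: [-3.137, 0.069, -0.007]
contact_force: [-2.8, 0.9, 12.9]
width: 0.0264
grip_force: 81.5
```

Request:
{"fn": "servo_tool", "kwargs": {"deltas": [[0,0,-0.006,0],[0,0,-0.02,0],[0,0,-0.05,0],[0,0,-0.06,0],[0,0,-0.04,0],[0,0,0,0],[0,0,0,0]]}}

```text
time: 21.7
ee_pos: [0.5699, 0.195, 0.1999]
ee_rot: [3.14, -0.068, -0.003]
contact_force: [-0.0, 0.2, -4.6]
width: 0.0267
grip_force: 79.7
```

Run:
```python
from h import *
go([.5757,-.1948,.2],-109.3)
L=[]
S=[snapshot("side") for _ in range(4)];s=S[-1];X=np.nanmedian([cloud(a) for a in S],0)
P=X.reshape(-1,3)
th=np.radians(87.5);ey=np.array([np.cos(th),np.sin(th)]);ex=np.array([np.sin(th),-np.cos(th)])
q=P[:,:2]-[.5675,.088];yy=q@ey;xx=q@ex
k=(abs(xx)<.03)&(abs(yy)<.108)&(abs(P[:,2]-.05)<.015)
c=np.polyfit(yy[k],P[k,2],1);print(c)
for y in np.arange(-105,106,7.):
    j=k&(abs(yy*1000-y)<3.5)
    print(int(y),j.sum(),round(float(np.median(P[j,2])-np.polyval(c,y/1000))*1000,1) if j.any() else None,end="; ")
cv2.imwrite("pics/i.png",cv2.resize(s["frame"][180:260,220:330],None,fx=7,fy=7,interpolation=cv2.INTER_CUBIC)[...,::-1])
```

```text
t 21.7 pos [0.5699 0.195  0.1999] yawy -92.5 zdir [-0.002 -0.    -1.   ] F [-0.   0.2 -4.6] w 0.0267 units [4.550e-02 7.783e-01 1.000e-04] turn 2.101
[-0.04399046  0.04696148]
-105 49 0.3; -98 15 0.0; -91 41 0.0; -84 28 0.3; -77 31 0.3; -70 22 0.2; -63 34 0.2; -56 30 0.3; -49 26 0.2; -42 24 0.2; -35 29 0.1; -28 25 0.3; -21 26 0.2; -14 18 0.2; -7 29 0.2; 0 23 0.2; 7 24 0.1; 14 16 0.0; 21 33 0.0; 28 19 0.0; 35 23 0.0; 42 17 -0.2; 49 25 -0.1; 56 21 0.0; 63 18 -0.1; 70 15 -0.1; 77 25 -0.1; 84 20 0.0; 91 15 -0.0; 98 14 -0.1; 105 22 -0.4;
```

View pics/i.png

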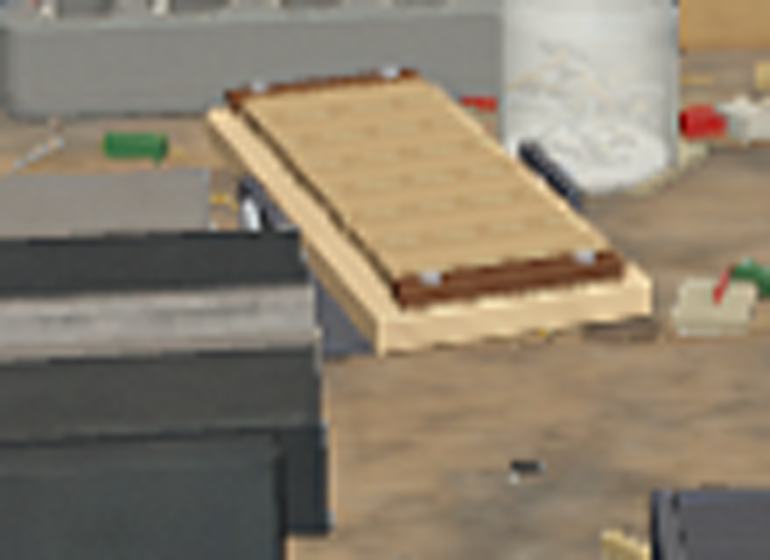

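All slats are flush with both rails; the depth profile is smooth to within 0.4 mm. I now return to above the holder.

Request:
{"fn": "servo_tool", "kwargs": {"deltas": [[0.003,0.03,0,0],[0.003,0.06,0,0],[0.003,0.06,0,0],[0.003,0.06,0,0],[0.003,0.06,0,0],[0.003,0.06,0,0],[0.003,0.06,0,0],[0.003,0.06,0,0],[0.003,0.06,0,0],[0.003,0.06,0,0],[0.003,0.06,0,0],[0.003,0.06,0,0],[0.003,0.05,0,0],[0.003,0.028,0,0.7],[0.003,0.01,0,0.7],[0,0,0,0.7],[0,0,0,0],[0,0,0,0],[0,0,0,0]]}}

```text
time: 24.28
ee_pos: [0.5757, -0.1946, 0.2012]
ee_rot: [3.097, -0.525, -0.0]
contact_force: [-1.3, -0.9, -3.1]
width: 0.0269
grip_force: 79.5
```

```bash
cat > m.py <<'E'
from h import *
def rect(P,t):
    (c,wh,a)=cv2.minAreaRect((P[:,:2]*1000).astype(np.float32)); print(t,len(P),"c",np.round(c,1),"wh",np.round(wh,1),"ang",round(a,1))
go([.5757,-.1948,.2],-109.3)
o=ctrl.get_obs();dz=o["ee_pos"][2]-.0777
for n in("top","side"):
    S=[snapshot(n) for _ in range(4)];X=np.nanmedian([cloud(a) for a in S],0)
    R=X.reshape(-1,3);R=R[~np.isnan(R[:,0])];R=R[(abs(R[:,0]-.57)<.06)&(abs(R[:,1]+.193)<.06)]
    pl=R[abs(R[:,2]-.0525-dz)<.006];print("plate z",np.round(np.median(pl[:,2]),4),"expect",.053+dz);rect(pl,n+" plate")
    A=np.c_[pl[:,:2]-pl[:,:2].mean(0),np.ones(len(pl))];print("tilt",np.linalg.lstsq(A,pl[:,2],rcond=None)[0].round(3))
    rm=R[abs(R[:,2]-.0465)<.006];rect(rm,n+" rim");print(np.round(np.percentile(rm,[1,99],axis=0),3).tolist())
s=S[-1];im=s["frame"][130:290,250:430]
cv2.imwrite("pics/j%d.png"%(o["time"]*100),cv2.resize(im,None,fx=3.5,fy=3.5)[...,::-1])
E
python3 m.py; ls pics
```

```text
t 24.27 pos [ 0.5757 -0.1946  0.2012] yawy -109.24 zdir [-0. -0. -1.] F [-1.3 -0.9 -3.1] w 0.0269 units [0.0001 0.0004 0.0025] turn 0.008
plate z 0.1773 expect 0.17654026403517115
top plate 93 c [ 562. -187.] wh [62.4 51.5] ang 70.3
tilt [0.001 0.011 0.177]
top rim 119 c [ 583.7 -167.1] wh [13.4 75.6] ang 75.1
[[0.547, -0.182, 0.041], [0.619, -0.152, 0.049]]
plate z 0.1746 expect 0.17654026403517115
side plate 607 c [ 575.1 -194.8] wh [62.8 79.3] ang 70.4
tilt [0.009 0.034 0.175]
side rim 369 c [ 575.5 -194.1] wh [59. 76.] ang 71.4
[[0.532, -0.232, 0.041], [0.616, -0.159, 0.046]]
a.png
b.png
c_side.png
c_top.png
d.png
e.png
f.png
g.png
i.png
j2427.png
```

Request:
{"fn": "servo_tool", "kwargs": {"deltas": [[0,-0.001,0.03,-0.1],[0,0,0.05,0],[0,0,0.04,0],[0,0,0.02,0],[0,0,0.016,0],[0,0,0.012,0],[0,0,0.012,0],[0,0,0,0]]}}

```text
time: 25.68
ee_pos: [0.5758, -0.194, 0.111]
ee_rot: [-3.101, 0.505, 0.001]
contact_force: [-0.8, -0.2, -3.7]
width: 0.0268
grip_force: 79.5
```

Request:
{"fn": "servo_tool", "kwargs": {"deltas": [[0,0,0.012,0],[0,0,0.012,0],[0,0,0.012,0],[0,0,0,0]]}}

```text
time: 26.18
ee_pos: [0.5753, -0.1938, 0.0923]
ee_rot: [-3.1, 0.505, 0.003]
contact_force: [-0.2, -1.0, -3.0]
width: 0.0268
grip_force: 79.5
```

Wheel is entering freely. Continue down to the rim.

Request:
{"fn": "servo_tool", "kwargs": {"deltas": [[0,0,0.008,0],[0,0,0.008,0],[0,0,0.006,0],[0,0,0.004,0],[0,0,0,0]]}}

```text
time: 26.8
ee_pos: [0.5759, -0.194, 0.08]
ee_rot: [-3.101, 0.505, 0.001]
contact_force: [-0.4, 0.2, -3.1]
width: 0.0267
grip_force: 79.5
```

Request:
{"fn": "servo_tool", "kwargs": {"deltas": [[0,0,0.002,0],[0,0,0.002,0],[0,0,0,0]]}}

```text
time: 27.18
ee_pos: [0.576, -0.1941, 0.0782]
ee_rot: [3.101, -0.505, -0.0]
contact_force: [0.6, -0.1, -3.6]
width: 0.0267
grip_force: 79.5
```

Request:
{"fn": "servo_tool", "kwargs": {"deltas": [[0,0,0.002,0],[0,0,0.002,0],[0,0,0,0]]}}

```text
time: 27.55
ee_pos: [0.5762, -0.1941, 0.0777]
ee_rot: [3.101, -0.505, 0.001]
contact_force: [-3.7, 1.8, 5.2]
width: 0.0266
grip_force: 80.5
```

```bash
sed -i 's/^dz=.*//; s/;dz=.*/;dz=0/' m.py; python3 m.py | grep -v rim; ls pics/j*
```

```text
t 27.55 pos [ 0.5762 -0.1941  0.0777] yawy -108.49 zdir [ 0. -0. -1.] F [-3.7  1.8  5.2] w 0.0266 units [-0.0004  0.0017 -0.2446] turn 0.101
plate z 0.0527 expect 0.053
top plate 12 c [ 568.1 -156.3] wh [ 1.6 29.8] ang 71.6
tilt [-0.476 -1.339  0.053]
[[0.557, -0.159, 0.051], [0.578, -0.152, 0.052]]
plate z 0.0511 expect 0.053
side plate 670 c [ 575.4 -194.4] wh [62.8 79.4] ang 71.2
tilt [0.009 0.025 0.051]
[[0.531, -0.234, 0.041], [0.616, -0.159, 0.052]]
pics/j2427.png
pics/j2755.png
```

Request:
{"fn": "servo_tool", "kwargs": {"deltas": [[0,0,0,0],[0,0,0,0],[0,0,0,0],[0,0,0,0],[0,0,0,0],[0,0,0,0]], "claw": 1}}

```text
time: 28.7
ee_pos: [0.576, -0.1941, 0.0762]
ee_rot: [-3.101, 0.505, 0.0]
contact_force: [0.5, 0.0, 0.5]
width: 0.0856
grip_force: 0.0
```

Request:
{"fn": "servo_tool", "kwargs": {"deltas": [[0,0,-0.02,0],[0,0,-0.05,0],[0,0,-0.06,0],[0,0,-0.06,0],[0,0,-0.06,0],[0,0,-0.05,0],[0,0,0,0],[0,0,0,0]]}}

```text
time: 29.7
ee_pos: [0.5755, -0.1939, 0.2256]
ee_rot: [-3.101, 0.505, 0.001]
contact_force: [-0.2, 0.1, 0.0]
width: 0.0858
grip_force: 0.0
```

```bash
python3 m.py; ls pics/j*; rm -f pics/z.png; cp $(ls -t pics/j*|head -1) pics/z.png
```

```text
t 29.7 pos [ 0.5755 -0.1939  0.2256] yawy -108.49 zdir [-0.001  0.    -1.   ] F [-0.2  0.1  0. ] w 0.0858 units [0.0009 0.0016 0.0511] turn 0.101
plate z 0.0535 expect 0.053
top plate 312 c [ 582.7 -171.7] wh [21.9 79.8] ang 71.2
tilt [-0.029 -0.075  0.054]
top rim 43 c [ 581.8 -169.9] wh [19.1 76.8] ang 71.2
[[0.544, -0.186, 0.05], [0.618, -0.151, 0.052]]
plate z 0.0509 expect 0.053
side plate 665 c [ 575.3 -195.4] wh [60.  79.2] ang 71.3
tilt [0.006 0.018 0.051]
side rim 684 c [ 575.3 -195.4] wh [60.  79.2] ang 71.3
[[0.531, -0.234, 0.041], [0.617, -0.16, 0.052]]
pics/j2427.png
pics/j2755.png
pics/j2970.png
```

View pics/z.png

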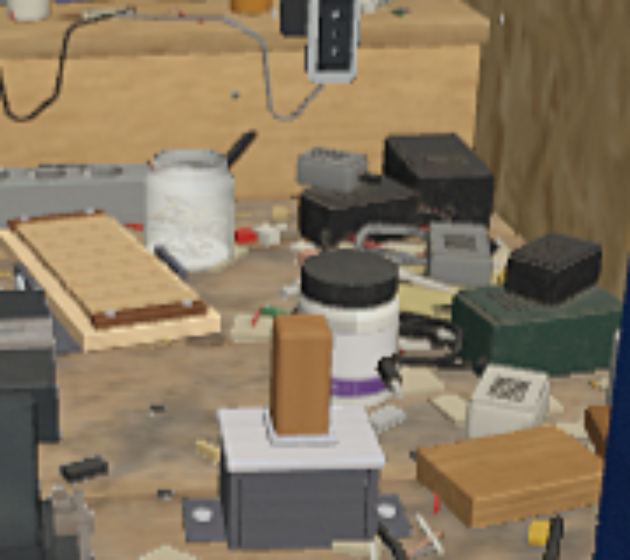

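The roller stands upright, with its plate flat on the holder at (300,440) in the crop. The panel is flush, the jars are undisturbed, and the gripper is clear.

```bash
python3 -c "
from bench import ctrl
print(ctrl.sign_off())"
```

```text
the job is handed in; nothing more can be done
None
```

The job is handed in at about 30 s: the depth check shows all seven slats flush with the rails, wheel force read about 13–16 N at the sampled points, and the roller is back upright in its holder with its plate flat on the rim.

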